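# Syrup shot: bring a cup in under the dispenser and work its two-stop plunger

### The job

Lift the white cup out of the dish rack and stand it on the free end of the rubber mat, let go, then take it again from its side at a slant to bring it in under the dispenser's overhanging head and stand it on the tray right below the spout, upright all the way. With the cup there, press the plunger on top gently down to its soft first stop and wait there for a second, then push on through to the firm second stop at the very bottom, without slamming it, and let it come all the way back up. Leave the tamper, the milk pitcher and the canister where they stand.

Things in the scene. Friction and masses are not known exactly. Their poses are not given: they have to be found in the camera images.
- cup: white ceramic cup without handle, 85 mm tall, about 0.2 kg (varies), almost straight: 60 mm across at the rim, 58 mm from 12 mm up, 52 mm foot, wall 4 mm. Starts upright in the rack. Origin: centre of its underside; z up through the mouth.
- rack: grey plastic dish rack, an open-topped slatted box fixed to the counter, 160 x 160 mm outside, 80 mm high, walls and floor 5 mm. The cup stands on its floor, its axis within 12 mm of the rack's centre in x and y. Origin: centre of the underside; x and y along the sides. It may be left or right of the dispenser, the mat on the other side.
- mat: black rubber tamping mat fixed to the counter, 220 mm along its x, 150 mm along y, 8 mm thick, with a 12 mm high edge strip beyond its +x end. The tamper stands about 60 mm towards +x from its centre, the other end is free. Origin: centre of its underside.
- mat_spot (a point): point on the mat's upper face (8 mm above the counter) at the middle of its free end, 50 mm towards -x from the mat's centre; z up.
- dispenser: steel syrup dispenser, fixed. Origin: on the counter under the spout; front is -x (to the robot), z up. A head 150 mm wide (y), x = -22 to +95, 190 to 235 mm above the counter, overhangs the tray on two 16 mm posts (x +88, y +-60 mm): nothing below can be held from straight above, hold it from the front, tilted 38 to 45 degrees. Spout 16 mm thick, at x = y = 0, ends 155 mm above the counter.
- spot (a point): point on the dispenser's drip tray floor, 8 mm above the counter, right under the spout: where the cup's foot goes. The tray is 150 x 150 mm, centred here, with a lip all round 4 mm wide and 6 mm above its floor, which the cup must be lifted over. Same axes as the dispenser.
- head_top (a point): point on the head's flat upper face, 235 mm above the counter, on the plunger's vertical axis (30 mm behind the spout). The plunger above it is a flat round black cap, 52 mm across, 14 mm thick, on a steel stem. Its top face, when up, lies 56 to 74 mm above this point: a collar sets it differently every day and it is not measured.
- knob (a joint): plunger's soft first travel in m, 0 (up) to 0.016 (first stop); the black cap goes straight down. A spring resists with 2 N at the start and about 5 N just before the first stop; it comes back up by itself.
- sleeve (a joint): plunger's second travel in m, 0 to 0.012 (second stop, solid): a sleeve under the cap that gives way only above about 8.5 N, after the first stop, and needs about 14.5 N at the second. It comes back up by itself. Waiting at the first stop means knob at 0.016, sleeve near 0: 6 to 10 N on the cap. Over 45 N on the dispenser is slamming.
- tamper: steel coffee tamper, 58 mm across the foot, 91 mm tall, standing on the mat. Leave alone. Origin: centre of its underside.
- pitcher: steel milk pitcher with a handle, 84 mm across, 100 mm tall, standing beyond the rack or the mat. Leave alone. Origin: centre of its underside.
- canister: white ceramic canister with a wooden lid, 76 mm across, 110 mm tall, standing beyond the rack or the mat. Leave alone. Origin: centre of its underside.
There are look-alikes about, which are no part of the job. What is shaped like the cup but pink, purple or red is not meant.

How it is judged:
By the outcome, as a careful person would: the job done as asked, in the order asked, and still so for the second after the job is handed in, with the robot touching nothing.
It also fails if it takes over 72 s, if anything falls off the work surface, if the arm or the gripper's body presses on something with over 40 N, if the wrist force passes 120 N, or if a joint passes its speed limit or range.

### The arm

A 6-joint arm with a two-finger parallel gripper is mounted at the origin on the work surface. World frame = base frame: x ahead of the robot, y to its left, z up, the work surface at z = 0. Lengths are in mm, angles in degrees, forces in N, time in s.
With the tool pointing down it reaches from about 300 to 850 mm from the base axis. Payload 4.2 kg.
Tool frame: the origin (TCP) lies at the very end of the fingers, on their centre line; the grasp point (between the pads) lies 19 mm behind it; z points along the fingers, y is the line along which they close (so a half turn about z gives the same grasp; the last joint's range is limited). The gripper opens to 91 mm and grips with 3 to 60 N. Pads are 32 mm wide; open, the fingers measure 118 mm over their backs; the gripper's body (76 mm by 178 mm) begins 60 mm behind the grasp point.
Start: joints at [62.109, 18.312, 89.639, -0, 72.044, -1.146], TCP at [258.773, 513.498, 213.976] pointing down, gripper open.
Joint ranges: [-177.97, 177.97], [-48.28, 115.42], [12.27, 149.76], [-77.06, 257.06], [2.81, 150.46], [-146.56, 146.56]. Speed limits (degrees/s): [147.25, 147.25, 180, 180, 180, 180].

### API

Orientations are given as [roll, pitch, yaw] about the fixed x, y, z axes, in that order (R = Rz(yaw) Ry(pitch) Rx(roll)).
In Python, from workcell import * gives the robot as it stands.
- The arm moves only by the tool move_arm, never from a script. Its argument "motion" is a list of rows, each a list of 3 entries, a list of its own where there are three numbers: the finger opening in mm, from 0 to 91.2, then the shift along the world's x, y, z in units of 25 mm (1.0 is 25 mm), then the turn, a rotation vector about the world's x, y, z in units of 4 degrees (1.0 is 4 degrees). In form: [[grip, [x, y, z], [ax, ay, az]], ...]. A call has 1 to 20 rows; each row shifts and turns the commanded pose from where the row before left it; what a row does not reach is not made up. A row lasts 1/12 s, in which the tool goes at most 41.7 mm and 7.16 degrees, less where a joint would pass 70% of its speed; a pose out of reach is approached as far as the arm can. A call with a number of a shift or a turn outside -1 to 1 is refused whole. A call with a gripper value outside its range is refused whole. The fingers move at their own pace and stop on an object; "grip_force" is the grip in N (left out, the last holds). Time passes only in rows, so rows that do not move let the fingers close. It gives the time, the measured TCP pose, the force, the opening and the grip force at its end, in the units of the state.
- state(): the state, without advancing time (a new reading comes with each control period).
- grab_frame(name): name is "side" or "top"; returns the picture (480x640x3 uint8, blue, green, red); there is no depth.
- camera_info(name): a dict with "fx", "fy", "cx", "cy" (pixels), "k1" (the pictures are not rectified: a ray, as slopes to the right and down, at radius r is drawn at 1 + k1 r^2 times it, then the intrinsics apply), "rvec" (rotation vector, rad) and "tvec" (3), from world to camera coordinates, as OpenCV has them. Camera axes: x right, y down, z forward; pixel columns grow to the right and rows downward; lengths in mm; the calibration is good to about 2 mm. A picture is of the moment at which its call begins. camera_info takes no time and is no camera call.
- job_done(): hands the job in; it is judged then, once.
The state is a dict: "time_s": time; "qpos": joint angles; "qvel": joint speeds; "effort": joint torques, N m; "ee_pos": TCP position; "ee_rot": TCP orientation; "force": force on the tool from outside, world axes, zero at the start; "torque": the same for the moment, N m; "gripper_width": finger opening in mm; "gripper_force": force on a finger pad.
Only numpy, scipy, OpenCV 4.12 (cv2) and the standard library are available. Lean on these libraries where they do the work, as an engineer would, in place of code of your own. Each camera call takes 0.05 s, during which the arm holds its last target. There are 200 camera calls.

## Working session

There is one attempt and no reset: what is moved stays moved. The work goes in short steps, Python scripts to look and compute and a tool call to move; the robot and the scene stay as the last step left them, time stands still between calls to the robot, and variables do not carry over. Pictures are saved under pics/ and viewed, at most 10 in all, crops included, and the job is handed in when it is done.

Besides the shell and the picture viewer there is one more tool, called after "Call:" as name(argument=value, ...) on one line, values as JSON. move_arm: Moves the arm, as the interface text tells. Shifts and turns lie within -1 to 1; 1 stands for 25 mm of shift or 4 degrees of turn. Its arguments: {"type":"object","properties":{"motion":{"type":"array","items":{"type":"array"}},"grip_force":{"type":"number"}},"required":["motion"]}

```bash
ls; mkdir -p pics
python3 - <<'E'
from workcell import *
import cv2
for n in("side","top"):
    cv2.imwrite(f"pics/{n}0.png",grab_frame(n)); print(camera_info(n))
s=state();print(s)
E
```

```text
pics
{'fx': 535.2721460807143, 'fy': 535.2721460807143, 'cx': 316.98415069097354, 'cy': 240.57309490457624, 'k1': -0.14650569802616692, 'rvec': array([ 2.11317497, -0.45134022,  0.2174274 ]), 'tvec': array([-563.51217345,  235.46865938, 1236.99033234])}
{'fx': 617.8605266006557, 'fy': 617.8605266006557, 'cx': 319.53472677110585, 'cy': 233.56780876555825, 'k1': 0.03384593898292083, 'rvec': array([ 2.16110268, -2.10664408,  0.16707364]), 'tvec': array([ -79.91378055,  574.66003023, 1484.15772298])}
{'time_s': 0.1, 'qpos': array([ 6.21075228e+01,  1.83479983e+01,  8.96981052e+01, -3.17322675e-03,
        7.20440333e+01, -1.14807323e+00]), 'qvel': array([-1.87936710e-04, -1.07716159e-01, -2.26001752e-01,  7.16271191e-03,
       -8.29472619e-02,  7.38104947e-03]), 'effort': array([-4.58849772e-04, -4.13331163e+01, -2.32509863e+01,  7.28186150e-02,
        4.21305047e-02, -8.16217630e-05]), 'ee_pos': array([258.58422286, 513.08033668, 213.21303444]), 'ee_rot': array([-1.79909821e+02,  1.21051359e-03,  1.53256578e+02]), 'force': array([-0.79439234, -0.15080954, -0.45808209]), 'torque': array([-0.03685163,  0.01042773,  0.00171418]), 'gripper_force': 0.0, 'gripper_width': 91.14454433411576}
```

View pics/side0.png

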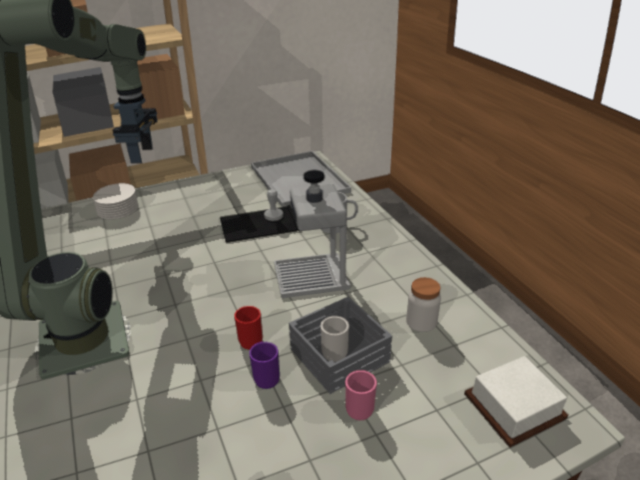

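View pics/top0.png

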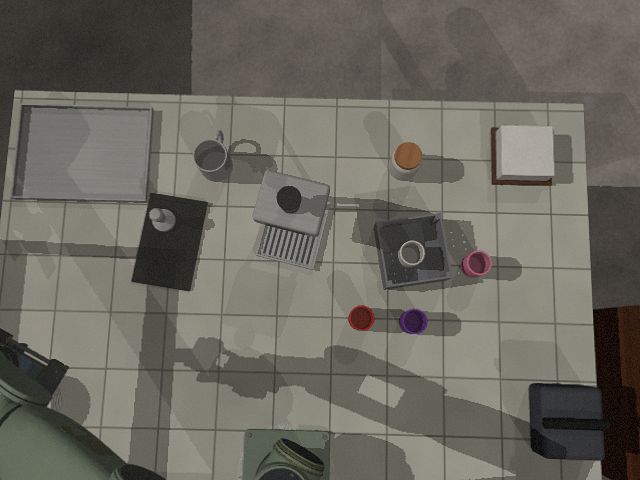

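The pictures show the mat left (top view around 170,240, tamper at its upper end, so the free end is nearest the robot), the dispenser in the middle (cap 289,199), and the rack right with the white cup at (411,253).

```bash
cat > h.py <<'E'
from workcell import *
import cv2, numpy as np
def cam(n):
    c=camera_info(n); R=cv2.Rodrigues(np.array(c['rvec']))[0]
    K=np.array([[c['fx'],0,c['cx']],[0,c['fy'],c['cy']],[0,0,1]]); return K,c['k1'],R,np.array(c['tvec']).ravel()
def ray(n,px):
    K,k,R,t=cam(n); px=np.array(px,float).reshape(-1,1,2)
    u=cv2.undistortPoints(px,K,np.array([k,0,0,0,0.])).reshape(-1,2)
    d=np.c_[u,np.ones(len(u))]@R; return -R.T@t,d
def onz(n,px,z):
    o,d=ray(n,px); return (o+d*((z-o[2])/d[:,2])[:,None])[:,:2]
def proj(n,P):
    K,k,R,t=cam(n); return cv2.projectPoints(np.array(P,float).reshape(-1,1,3),cv2.Rodrigues(R)[0],t,K,np.array([k,0,0,0,0.]))[0].reshape(-1,2)
def tri(p1,p2):
    o1,d1=ray('side',p1);o2,d2=ray('top',p2);A=np.c_[d1[0],-d2[0]];s=np.linalg.lstsq(A,o2-o1,rcond=None)[0]
    a=o1+d1[0]*s[0];b=o2+d2[0]*s[1];return (a+b)/2,np.linalg.norm(a-b)
E
python3 - <<'E'
from h import *
a=cv2.imread('pics/top0.png')
cv2.imwrite('pics/topz.png',cv2.resize(a[150:300,125:325],None,fx=4,fy=4,interpolation=cv2.INTER_CUBIC))
cv2.imwrite('pics/rackz.png',cv2.resize(a[200:300,360:490],None,fx=6,fy=6,interpolation=cv2.INTER_CUBIC))
b=cv2.imread('pics/side0.png')
cv2.imwrite('pics/sidez.png',cv2.resize(b[160:310,210:410],None,fx=4,fy=4,interpolation=cv2.INTER_CUBIC))
# mat
m=((a.max(2)<45)).astype(np.uint8); m[:, :120]=0;m[:,225:]=0;m[:180]=0;m[300:]=0
m=cv2.morphologyEx(m,cv2.MORPH_OPEN,np.ones((3,3)))
c=max(cv2.findContours(m,0,2)[0],key=cv2.contourArea);r=cv2.minAreaRect(cv2.convexHull(c));B=cv2.boxPoints(r);W=onz('top',B,8)
print('mat',B,W,[np.linalg.norm(W[i]-W[i-1]) for i in range(4)])
E
```

```text
mat [[127.1283  275.9248 ]
 [145.32831 232.5248 ]
 [189.13983 250.89734]
 [170.93982 294.29736]] [[463.09826283 414.56488375]
 [574.37250313 377.08676124]
 [530.15668447 263.41096307]
 [419.84843876 302.09534968]] [np.float64(120.49872769622058), np.float64(117.4162093598979), np.float64(121.97223336186713), np.float64(116.89478534252807)]
```

View pics/topz.png

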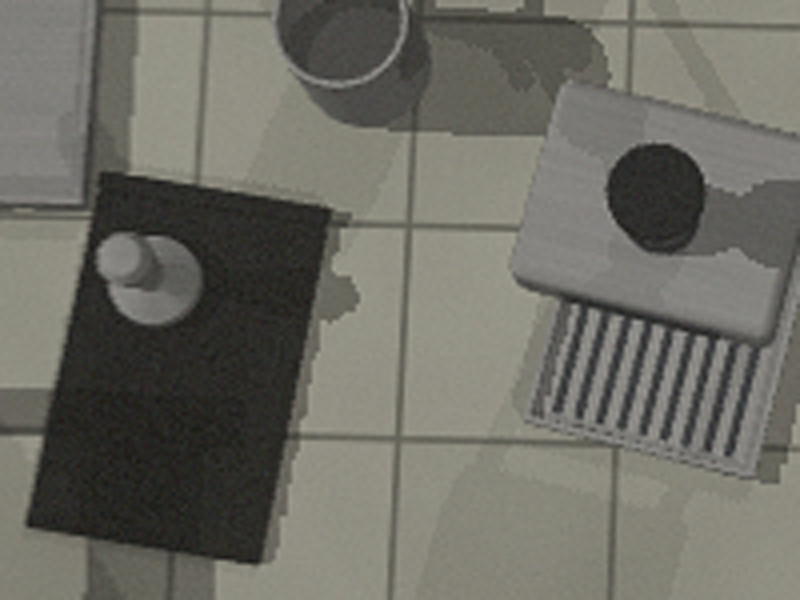

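View pics/rackz.png

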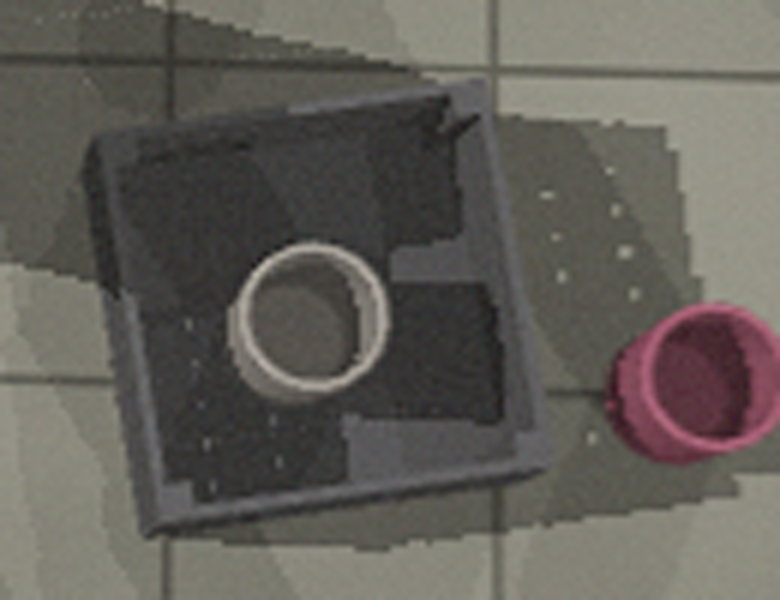

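View pics/sidez.png

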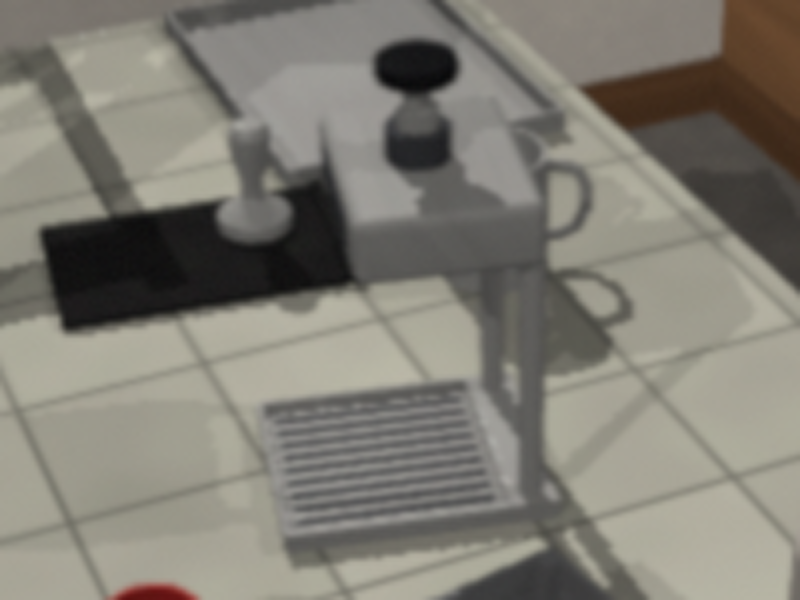

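Zooms show: mat free-end corners (27,525),(262,563), tray front corners (527,420),(757,477), cap (656,195) in topz; rack rim corners and cup rim centre (313,318) in rackz; side zoom has tray corners (264,404),(291,537),(475,380) and cap top centre (417,63).

```bash
cat >> h.py <<'E'
def tz(l,s,ox,oy): return (np.array(l,float)+.5)/s-.5+np.array([ox,oy])
E
python3 - <<'E'
from h import *
np.set_printoptions(precision=1,suppress=True)
T=lambda l:tz(l,4,125,150); R=lambda l:tz(l,6,360,200); S=lambda l:tz(l,4,210,160)
m=onz('top',T([(100,172),(332,210),(262,563),(27,525)]),8);print('mat',m, np.linalg.norm(np.diff(m,axis=0),axis=1))
f=(m[2]+m[3])/2; d=((m[0]-m[3])+(m[1]-m[2]))/2; 
d/=np.linalg.norm(d); print('mat yaw',np.degrees(np.arctan2(d[1],d[0])),'spot',f+60*d)
t=onz('top',T([(527,420),(757,477)]),14);print('tray front',t,np.linalg.norm(t[0]-t[1]))
e=t[0]-t[1];e/=np.linalg.norm(e);x=np.array([e[1],-e[0]]);print('yaw',np.degrees(np.arctan2(x[1],x[0])),'spot',t.mean(0)+75*x)
s=onz('side',S([(264,404),(291,537),(475,380)]),14);print('side tray',s,np.linalg.norm(s[0]-s[1]),np.linalg.norm(s[0]-s[2]))
e=s[0]-s[1];e/=np.linalg.norm(e);x=np.array([e[1],-e[0]]);print('yaw',np.degrees(np.arctan2(x[1],x[0])),'spot',s[:2].mean(0)+75*x)
h=onz('top',T([(515,272),(565,80),(775,345)]),235);print('head',h)
p,er=tri(S([417,60])[None],T([656,193])[None]);print('cap',p,er)
print('cap by top z 300',onz('top',T([656,193]),300))
r=onz('top',R([(95,135),(483,80),(548,465),(148,530)]),80);print('rack',r,np.linalg.norm(r-np.roll(r,1,0),axis=1),r.mean(0))
print('cup',onz('top',R([313,318]),90))
# automatic cup rim & cap
for n,z in(('top',90),):
    a=cv2.imread('pics/top0.png'); 
    mm=((a.min(2)>150)).astype(np.uint8); mm[:215]=0;mm[290:]=0;mm[:,:390]=0;mm[:,435:]=0
    c=max(cv2.findContours(mm,0,2)[0],key=cv2.contourArea);print(cv2.minEnclosingCircle(c),cv2.fitEllipse(c))
E
```

```text
mat [[678.2 373.4]
 [657.2 223.7]
 [430.8 254.9]
 [451.  403. ]] [151.2 228.6 149.5]
mat yaw -7.629752763253834 spot [500.3 321. ]
tray front [[524.2  92.6]
 [491.8 -53.1]] 149.2113596723701
yaw -12.517581565596283 spot [581.2   3.5]
side tray [[530.   89.7]
 [496.2 -54. ]
 [673.3  54.5]] 147.58443832783448 147.55924548413057
yaw -13.245941493963361 spot [586.1   0.7]
head [[577.2  78.2]
 [685.5  55.2]
 [540.6 -64.4]]
cap [610.5  -1.4 299. ] 3.229259182086827
cap by top z 300 [[608.7  -1. ]]
rack [[ 602.7 -200.4]
 [ 629.3 -357.1]
 [ 473.6 -382. ]
 [ 443.6 -223.2]] [160.8 158.9 157.6 161.6] [ 537.3 -290.7]
cup [[ 528.9 -287.2]]
((402.5, 245.5), 2.9155757427215576) ((402.51983642578125, 245.4404754638672), (1.3541842699050903, 5.8339104652404785), 31.52440071105957)
```

Call:
move_arm(motion=[[91,[0.28,-1,0],[0,0,-0.42]],[91,[0.28,-1,0],[0,0,-0.42]],[91,[0.28,-1,0],[0,0,-0.42]],[91,[0.28,-1,0],[0,0,-0.42]],[91,[0.28,-1,0],[0,0,-0.42]],[91,[0.28,-1,0],[0,0,-0.42]],[91,[0.28,-1,0],[0,0,-0.42]],[91,[0.28,-1,0],[0,0,-0.42]],[91,[0.28,-1,0],[0,0,-0.42]],[91,[0.28,-1,0],[0,0,-0.42]],[91,[0.28,-1,0],[0,0,-0.42]],[91,[0.28,-1,0],[0,0,-0.42]],[91,[0.28,-1,0],[0,0,-0.42]],[91,[0.28,-1,0],[0,0,-0.42]],[91,[0.28,-1,0],[0,0,-0.42]],[91,[0.28,-1,0],[0,0,-0.42]],[91,[0.28,-1,0],[0,0,-0.42]],[91,[0.28,-1,0],[0,0,-0.42]],[91,[0.28,-1,0],[0,0,-0.42]],[91,[0.28,-1,0],[0,0,-0.42]]])

```text
time_s: 1.77
ee_pos: [398.6, 12.2, 213.8]
ee_rot: [-180.0, -0.0, 119.6]
force: [0.6, 0.0, -0.0]
gripper_width: 91.0
gripper_force: 0.0
```

Call:
move_arm(motion=[[84,[0.43,-1,0],[0,0,-0.42]],[84,[0.43,-1,0],[0,0,-0.42]],[84,[0.43,-1,0],[0,0,-0.42]],[84,[0.43,-1,0],[0,0,-0.42]],[84,[0.43,-1,0],[0,0,-0.42]],[84,[0.43,-1,0],[0,0,-0.42]],[84,[0.43,-1,0],[0,0,-0.42]],[84,[0.43,-1,0],[0,0,-0.42]],[84,[0.43,-1,0],[0,0,-0.42]],[84,[0.43,-1,0],[0,0,-0.42]],[84,[0.43,-1,0],[0,0,-0.42]],[84,[0.43,-1,0],[0,0,-0.42]],[84,[0,0,0],[0,0,0]],[84,[0,0,0],[0,0,0]],[84,[0,0,0],[0,0,0]]])

```text
time_s: 3.02
ee_pos: [527.2, -286.0, 213.3]
ee_rot: [-179.9, -0.1, 99.5]
force: [0.0, 0.7, -0.6]
gripper_width: 83.8
gripper_force: 0.0
```

Call:
move_arm(motion=[[84,[0.08,-0.04,-0.9],[0,0,0]],[84,[0,0,-0.9],[0,0,0]],[84,[0,0,-0.9],[0,0,0]],[84,[0,0,-0.9],[0,0,0]],[84,[0,0,-0.8],[0,0,0]],[84,[0,0,-0.8],[0,0,0]],[84,[0,0,-0.7],[0,0,0]],[84,[0,0,-0.6],[0,0,0]],[84,[0,0,0],[0,0,0]],[84,[0,0,0],[0,0,0]],[50,[0,0,0],[0,0,0]],[50,[0,0,0],[0,0,0]],[50,[0,0,0],[0,0,0]],[50,[0,0,0],[0,0,0]],[50,[0,0,0],[0,0,0]],[50,[0,0,0],[0,0,0]],[50,[0,0,0],[0,0,0]]], grip_force=20)

```text
time_s: 4.43
ee_pos: [530.1, -287.8, 52.4]
ee_rot: [179.9, 0.0, 99.5]
force: [-1.6, 0.2, 6.1]
gripper_width: 58.5
gripper_force: 20.0
```

Call:
move_arm(motion=[[50,[0,0,0.2],[0,0,0]],[50,[0,0,0.5],[0,0,0]],[50,[0,0,0.9],[0,0,0]],[50,[0,0,0.9],[0,0,0]],[50,[0,0,0.9],[0,0,0]],[50,[0,0,0.9],[0,0,0]],[50,[0,0,0.9],[0,0,0]],[50,[0,0,0.5],[0,0,0]],[50,[0,0,0.3],[0,0,0]],[50,[0,0,0],[0,0,0]],[50,[0,0,0],[0,0,0]]])

```text
time_s: 5.35
ee_pos: [529.4, -287.3, 200.7]
ee_rot: [-179.9, -0.0, 99.5]
force: [-0.4, -0.5, -2.2]
gripper_width: 58.4
gripper_force: 20.0
```

Run:
```python
from h import *
a=grab_frame('side');cv2.imwrite('pics/s1.png',a);s=state();print(s['ee_pos'],s['force'],s['qpos'].round(1))
```

```text
[ 529.06706096 -287.11068316  200.08515037] [ 0.22623768  0.00669734 -1.77149554] [-29.6  21.3  87.1   0.   71.7 -39.1]
```

View pics/s1.png

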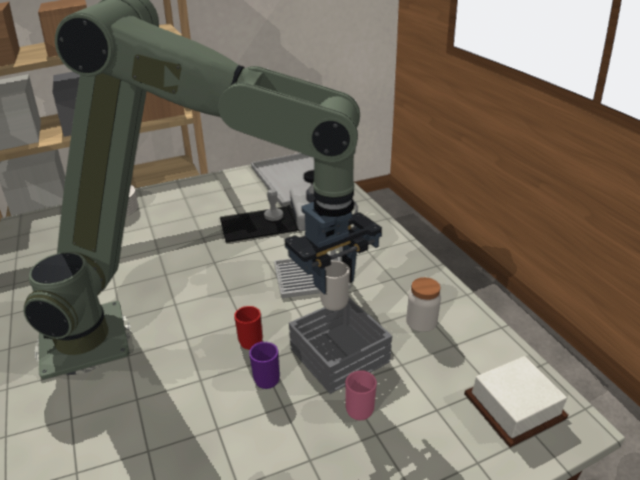

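The cup is held upright at about (335,285), clear of the rack. I carry it to the mat.

Call:
move_arm(motion=[[50,[-0.24,0.5,0],[0,0,0]],[50,[-0.48,1,0],[0,0,0]],[50,[-0.48,1,0],[0,0,0]],[50,[-0.48,1,0],[0,0,0]],[50,[-0.48,1,0],[0,0,0]],[50,[-0.48,1,0],[0,0,0]],[50,[-0.48,1,0],[0,0,0]],[50,[-0.48,1,0],[0,0,0]],[50,[-0.48,1,0],[0,0,0]],[50,[-0.48,1,0],[0,0,0]],[50,[-0.24,1,0],[0,0,0]],[50,[0,1,0],[0,0,0]],[50,[0,1,0],[0,0,0]],[50,[0,1,0],[0,0,0]],[50,[0,1,0],[0,0,0]],[50,[0,1,0],[0,0,0]],[50,[0,1,0],[0,0,0]],[50,[0.3,1,0],[0,0,0]],[50,[0.45,1,0],[0,0,0]],[50,[0.45,1,0],[0,0,0]]])

```text
time_s: 7.07
ee_pos: [439.0, 201.0, 200.2]
ee_rot: [-179.9, 0.0, 99.5]
force: [0.3, 0.2, -1.5]
gripper_width: 58.4
gripper_force: 20.0
```

Call:
move_arm(motion=[[50,[0.45,1,0],[0,0,0]],[50,[0.45,1,0],[0,0,0]],[50,[0.45,1,0],[0,0,0]],[50,[0.45,1,0],[0,0,0]],[50,[0.45,0.6,0],[0,0,0]],[50,[0.15,0.2,0],[0,0,0]],[50,[0,0,-0.5],[0,0,0]],[50,[0,0,-0.9],[0,0,0]],[50,[0,0,-0.9],[0,0,0]],[50,[0,0,-0.9],[0,0,0]],[50,[0,0,-0.7],[0,0,0]],[50,[0,0,-0.5],[0,0,0]],[50,[0,0,-0.3],[0,0,0]],[50,[0,0,0],[0,0,0]],[50,[0,0,0],[0,0,0]],[50,[0,0,0],[0,0,0]]])

```text
time_s: 8.4
ee_pos: [500.3, 320.1, 84.8]
ee_rot: [179.9, -0.0, 99.5]
force: [0.5, -0.3, -1.2]
gripper_width: 58.8
gripper_force: 20.0
```

Call:
move_arm(motion=[[50,[0,0.04,-0.4],[0,0,0]],[50,[0,0,-0.3],[0,0,0]],[50,[0,0,-0.2],[0,0,0]],[50,[0,0,-0.1],[0,0,0]],[50,[0,0,-0.06],[0,0,0]],[50,[0,0,-0.06],[0,0,0]],[50,[0,0,0],[0,0,0]],[50,[0,0,0],[0,0,0]]])

```text
time_s: 9.07
ee_pos: [499.9, 321.1, 56.1]
ee_rot: [180.0, -0.0, 99.5]
force: [0.1, 0.4, -1.7]
gripper_width: 58.4
gripper_force: 20.0
```

Call:
move_arm(motion=[[50,[0,0,-0.03],[0,0,0]],[50,[0,0,-0.03],[0,0,0]],[50,[0,0,0],[0,0,0]],[50,[0,0,0],[0,0,0]]])

```text
time_s: 9.4
ee_pos: [500.0, 321.3, 55.4]
ee_rot: [179.9, -0.0, 99.5]
force: [-2.0, -0.3, 4.0]
gripper_width: 58.5
gripper_force: 20.0
```

Contact with the mat; release, back off, and turn the tool for the slanted grasp.

Call:
move_arm(motion=[[78,[0,0,0],[0,0,0]],[78,[0,0,0],[0,0,0]],[78,[0,0,0.04],[0,0,0]],[78,[0,0,0.4],[0,0,0]],[78,[0,0,0.9],[0,0,0]],[84,[0,0,0.9],[0,0,0]],[84,[0,0,0.9],[0,0,0]],[84,[0,0,0.9],[0,0,0]],[84,[0,0,0.5],[0,0,0]],[84,[-0.3,-0.05,0],[0,0,1]],[84,[-0.3,-0.05,0],[0,0,1]],[84,[-0.3,-0.05,0],[0,0,1]],[84,[-0.3,-0.05,0],[0,0,1]],[84,[-0.3,-0.05,0],[0,0,1]],[84,[-0.3,-0.05,0],[0,0,1]],[84,[-0.3,-0.05,0],[0,0,1]],[84,[-0.3,-0.05,0],[0,0,1]],[84,[-0.3,-0.05,0],[0,0,1]],[84,[-0.3,-0.05,0],[0,0,1]]])

```text
time_s: 10.98
ee_pos: [424.5, 308.5, 168.7]
ee_rot: [179.9, 0.0, 139.7]
force: [-0.1, 0.2, -0.4]
gripper_width: 84.0
gripper_force: 0.0
```

Call:
move_arm(motion=[[84,[0,0,0],[0,0,1]],[84,[0,0,0],[0,0,1]],[84,[0,0,0],[0,0,1]],[84,[0,0,0],[0,0,1]],[84,[0,0,0],[0,0,1]],[84,[0,0,0],[0,0,1]],[84,[0,0,0],[0,0,1]],[84,[0,0,0],[0,0,1]],[84,[0,0,0],[0,0,1]],[84,[0,0,0],[0,0,1]],[84,[0,0,0],[0,0,1]],[84,[0,0,0],[0,0,1]],[84,[0,0,0],[0,0,0.6]],[84,[0,0,0],[0,0,0]],[84,[0,0,0],[0,0,0]]])

```text
time_s: 12.23
ee_pos: [424.9, 308.5, 168.5]
ee_rot: [180.0, 0.0, -170.2]
force: [-0.1, -0.9, -1.2]
gripper_width: 83.9
gripper_force: 0.0
```

Run:
```python
from h import *
a=grab_frame('side');b=grab_frame('top');cv2.imwrite('pics/s2.png',a);cv2.imwrite('pics/t2.png',b)
s=state();print(s['time_s'],s['ee_pos'],s['ee_rot'],s['qpos'].round(1))
cv2.imwrite('pics/c2.png',np.hstack([cv2.resize(a[150:270,200:320],None,fx=3.3,fy=3.3),cv2.resize(b[190:310,110:230],None,fx=3.3,fy=3.3)]))
print(proj('side',[[500,321,93],[500,321,8]]),proj('top',[[500,321,93]]))
```

```text
12.3333 [424.8367382  308.51886082 168.26298028] [ 1.79986217e+02  2.02926201e-02 -1.70158089e+02] [ 34.7  15.8 100.2   0.   63.9 -65.1]
[[238.41917545 200.80062627]
 [241.10821935 224.97039719]] [[156.58979786 258.06893522]]
```

View pics/c2.png

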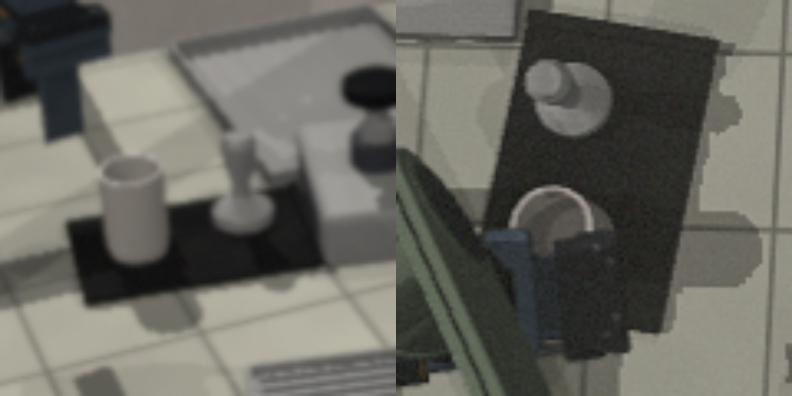

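The cup stands upright on the mat where expected (rim near side (240,201), top (157,257)). Now tilt and descend, still behind the cup.

Call:
move_arm(motion=[[84,[0,0,-0.43],[0.17,-0.963,0]],[84,[0,0,-0.43],[0.17,-0.963,0]],[84,[0,0,-0.43],[0.17,-0.963,0]],[84,[0,0,-0.43],[0.17,-0.963,0]],[84,[0,0,-0.43],[0.17,-0.963,0]],[84,[0,0,-0.43],[0.17,-0.963,0]],[84,[0,0,-0.43],[0.17,-0.963,0]],[84,[0,0,-0.43],[0.17,-0.963,0]],[84,[0,0,-0.43],[0.17,-0.963,0]],[84,[0,0,-0.43],[0.17,-0.963,0]],[84,[0,0,-0.43],[0.17,-0.963,0]],[84,[0,0,0],[0,0,0]],[84,[0,0,0],[0,0,0]]])

```text
time_s: 13.42
ee_pos: [428.9, 304.8, 79.0]
ee_rot: [-178.5, 35.0, -170.3]
force: [0.0, 0.2, 0.5]
gripper_width: 83.9
gripper_force: 0.0
```

Run:
```python
from h import *
from scipy.spatial.transform import Rotation as Ro
s=state();M=Ro.from_euler('xyz',s['ee_rot'],degrees=True).as_matrix()
print(s['ee_pos'],s['qpos'].round(1));print(M.round(3));z=M[:,2];print('az',np.degrees(np.arctan2(z[1],z[0])),'tilt',np.degrees(np.arccos(-z[2])))
g=np.array([500,321.,63]); print('move',(g+19*z-s['ee_pos'])/25)
```

```text
[428.92348157 304.75193666  79.0083409 ] [ 48.   15.  130.6 -74.5  23.1  16.5]
[[-0.807 -0.153  0.57 ]
 [-0.138  0.988  0.07 ]
 [-0.574 -0.022 -0.818]]
az 7.00265038867723 tilt 35.078485853029406
move [ 3.27657314  0.70317152 -1.26229147]
```

Wrist joint 4 is near its range at this heading; I'll come in radially (heading 33°) instead.

Call:
move_arm(motion=[[84,[-0.05,-0.1,0.2],[0,0,0.4]],[84,[0,-0.1,0],[0,0,0.65]],[84,[0,-0.1,0],[0,0,0.65]],[84,[0,-0.1,0],[0,0,0.65]],[84,[0,-0.1,0],[0,0,0.65]],[84,[0.05,-0.1,0],[0,0,0.65]],[84,[0.05,-0.1,0],[0,0,0.65]],[84,[0.05,-0.1,0],[0,0,0.65]],[84,[0.05,-0.1,0],[0,0,0.65]],[84,[0.05,-0.1,0],[0,0,0.65]],[84,[0,0,0],[0,0,0]],[84,[0,0,0],[0,0,0]]])

```text
time_s: 14.42
ee_pos: [434.3, 283.5, 93.2]
ee_rot: [-178.1, 34.4, -147.6]
force: [0.2, -0.2, -0.1]
gripper_width: 84.1
gripper_force: 0.0
```

```bash
cat > p.py <<'E'
from h import *
from scipy.spatial.transform import Rotation as Ro
import sys
np.set_printoptions(precision=3,suppress=True)
def goal(g,az,tilt):
    s=state();R0=Ro.from_euler('xyz',s['ee_rot'],degrees=True);M=R0.as_matrix();z=M[:,2]
    print(s['time_s'],s['ee_pos'],s['qpos'].round(1),'az',np.degrees(np.arctan2(z[1],z[0])),'tilt',np.degrees(np.arccos(-z[2])),'F',s['force'])
    a,t=np.radians([az,tilt]);zz=np.array([np.sin(t)*np.cos(a),np.sin(t)*np.sin(a),-np.cos(t)])
    y=np.array([-np.sin(a),np.cos(a),0]); y*=np.sign(y@M[:,1])
    D=Ro.from_matrix(np.c_[np.cross(y,zz),y,zz])*R0.inv()
    print('shift',(np.array(g)+19*zz-s['ee_pos'])/25,'turn',D.as_rotvec(degrees=True)/4)
if len(sys.argv)>1: v=list(map(float,sys.argv[1:]));goal(v[:3],v[3],v[4])
E
python3 p.py 428 274 63 33 42;python3 p.py 500 321 63 33 42
```

```text
14.4167 [434.337 283.534  93.241] [ 33.5  10.3 133.9 -59.8   2.9 -29.3] az 29.09510075947342 tilt 34.48993138265113 F [ 0.242 -0.203 -0.114]
shift [ 0.173 -0.104 -1.774] turn [ 1.328 -1.392  0.442]
14.4167 [434.337 283.534  93.241] [ 33.5  10.3 133.9 -59.8   2.9 -29.3] az 29.09510075947342 tilt 34.48993138265113 F [ 0.242 -0.203 -0.114]
shift [ 3.053  1.776 -1.774] turn [ 1.328 -1.392  0.442]
```

Joint 5 is at its lower limit; the forward tilt needs the flipped wrist (j4≈180). I'll fit the arm's link lengths from recorded poses to plan that.

```bash
cat > k.py <<'E'
import numpy as np
from scipy.spatial.transform import Rotation as Ro
from scipy.optimize import least_squares
data=[([62.109,18.312,89.639,0,72.044,-1.146],[258.773,513.498,213.976]),
([-29.6,21.3,87.1,0,71.7,-39.1],[529.07,-287.1,200.1]),
([34.7,15.8,100.2,0,63.9,-65.1],[424.84,308.5,168.3]),
([48,15,130.6,-74.5,23.1,16.5],[428.92,304.75,79.0]),
([33.5,10.3,133.9,-59.8,2.9,-29.3],[434.34,283.53,93.24])]
def fk(q,p,s=1):
    h,a0,L1,b,L2,L3=p
    R=Ro.from_euler('z',q[0],degrees=True);x=np.array([0,0,h])+R.apply([a0,0,0])
    R=R*Ro.from_euler('y',q[1],degrees=True);x=x+R.apply([0,0,L1])
    R=R*Ro.from_euler('y',q[2],degrees=True);x=x+R.apply([b,0,L2])
    R=R*Ro.from_euler('z',s*q[3],degrees=True)*Ro.from_euler('y',q[4],degrees=True);x=x+R.apply([0,0,L3])
    return x,R*Ro.from_euler('z',s*q[5],degrees=True)
def fit(s): return least_squares(lambda p:np.concatenate([np.concatenate([fk(q,p,s)[0]-x for q,x in data]),.01*(p-np.array([400,50,450,50,450,300]))]),[400,50,450,50,450,300])
lo=np.array([-177,-48,13,-76,3.5,-146.]);hi=np.array([177,115,149,256,150,146.])
S=1
def ik(x,R,p,q0):
    f=lambda q:np.concatenate([fk(q,p,S)[0]-x,100*(Ro.from_matrix(R)*fk(q,p,S)[1].inv()).as_rotvec()])
    r=least_squares(f,np.clip(q0,lo+1,hi-1),bounds=(lo,hi));return r.x,np.abs(r.fun).max()
E
python3 - <<'E'
from k import *
np.set_printoptions(precision=1,suppress=True)
for s in(1,-1):
    r=fit(s);print(s,r.x,r.cost)
    for q,x in data[-2:]: print(fk(q,r.x,s)[0]-x, fk(q,r.x,s)[1].as_euler('xyz',degrees=True))
E
```

```text
1 [119.3  25.8 563.7  15.5 395.2 305. ] 269.62940224949443
[0.9 0.3 0.4] [-144.9   -1.3  -81.3]
[ 4.2 -9.3 -0.5] [-145.6   -1.5  -58.7]
-1 [-348.7  431.8  172.5 -170.6   26.6 -230.4] 3519.908851403247
[-8.  32.6  1.8] [144.9  -1.3 177.3]
[-22.9 -23.3  -4. ] [145.6  -1.5 125.7]
```

```bash
cat >> k.py <<'E'
P=least_squares(lambda p:np.concatenate([np.concatenate([fk(q,p,1)[0]-x for q,x in data[:4]]),.01*(p-np.array([300,50,560,20,500,300]))]),[119,25,560,15,395,305.]).x
C=fk(data[3][0],P)[1].inv()*Ro.from_euler('xyz',[-178.5,35,-170.3],degrees=True)
def pose(g,az,tilt,flip=1):
    a,t=np.radians([az,tilt]);z=np.array([np.sin(t)*np.cos(a),np.sin(t)*np.sin(a),-np.cos(t)]);y=flip*np.array([-np.sin(a),np.cos(a),0])
    return np.array(g)+19*z,np.c_[np.cross(y,z),y,z]
E
python3 - <<'E'
from k import *
from h import state
np.set_printoptions(precision=1,suppress=True)
s=state();print(s['qpos'],s['qvel'],s['ee_pos'],fk(s['qpos'],P)[0])
print(P,C.as_rotvec(degrees=True),[fk(q,P)[0]-np.array(x) for q,x in data])
def rep(name,g,az,t):
    for fl in(1,-1):
        x,R=pose(g,az,t,fl);R=(Ro.from_matrix(R)*C.inv()).as_matrix()
        best=[]
        for q4 in(-60,0,60,120,180,240):
            for q6 in(-90,0,90):
                q,e=ik(x,R,P,[np.degrees(np.arctan2(x[1],x[0])),15,120,q4,20,q6])
                if e<.5 and not any(np.abs(q-b).max()<2 for b in best): best.append(q)
        for b in best: print(name,az,t,fl,b)
for az in(0,20,33,50,60): rep('mat',[500,321,63],az,41)
for az in(-13,-5,0): rep('disp',[581,3,63],az,41)
E
```

```text
[ 33.5  10.3 133.9 -59.8   2.9 -29.3] [ 0.8  0.4  0.4 -2.4 -0.   1.3] [434.3 283.5  93.2] [435.2 271.9  93.3]
[ 82.8  11.8 601.1  13.1 396.5 305.6] [-0.1 -0.  89.9] [array([ 9.7, -6.3, -0.9]), array([ -5.9, -10.1,  -0.5]), array([ 8.1, -8.7,  1.6]), array([ 0.2, -0.8, -0.2]), array([  0.7, -11.6,  -0.4])]
mat 20 41 1 [ 38.5  22.6 130.2 225.4  17.2  60.2]
mat 20 41 -1 [  38.4   22.6  130.1  224.7   16.9 -119.3]
mat 33 41 1 [ 32.7  22.2 131.  179.5  14.3  90.2]
mat 33 41 -1 [ 32.5  22.2 131.  178.1  14.1 -88.5]
mat 50 41 1 [ 25.1  22.9 129.5 123.1  19.2 126.2]
mat 50 41 -1 [ 25.   22.9 129.3 121.7  19.2 -52.6]
mat 60 41 1 [ 21.3  23.9 127.2 101.8  24.7 136. ]
mat 60 41 -1 [ 21.2  23.9 127.1 100.8  24.8 -43. ]
disp -13 41 1 [  6.6  21.9 131.8 225.3  18.2  61.3]
disp -13 41 -1 [   6.4   21.9  131.7  224.6   17.9 -118.3]
disp -5 41 1 [  2.9  21.6 132.6 199.8  15.8  76.9]
disp -5 41 -1 [   2.7   21.6  132.5  198.7   15.5 -102.2]
disp 0 41 1 [  0.5  21.5 132.7 181.8  15.3  88.8]
disp 0 41 -1 [  0.3  21.5 132.6 180.4  15.1 -90.1]
```

Run:
```python
from k import *
np.set_printoptions(precision=1,suppress=True)
q=np.array([33,10,110,0,60,80.]);
def go(g,az,t):
    global q
    x,R=pose(g,az,t,-1);q,e=ik(x,(Ro.from_matrix(R)*C.inv()).as_matrix(),P,q);print(g,az,t,q,round(e,2))
g=[440,270,170]
for t in(0,15,30,43): go(g,100,t)
for az in(85,70,60,50): go(g,az,43)
for g,az in([440,250,63],50),([500,321,63],50),([500,321,93],50),([480,290,93],40),([450,200,93],25),([450,100,93],10),([470,30,85],-5),([500,12,85],-5),([581,3,75],-5),([581,3,63],-5): go(g,az,43)
```

```text
[440, 270, 170] 100 0 [ 31.5  15.9 103.1  -0.   61.1  21.6] 0.0
[440, 270, 170] 100 15 [ 23.5  14.6 106.8  17.5  56.4   4.1] 0.0
[440, 270, 170] 100 30 [ 15.5  15.3 110.8  36.4  56.8 -15.7] 0.0
[440, 270, 170] 100 43 [  9.3  17.8 114.3  51.1  61.1 -31.9] 0.0
[440, 270, 170] 85 43 [ 10.1  13.9 120.5  58.7  50.4 -26.1] 0.0
[440, 270, 170] 70 43 [ 13.   10.2 125.9  67.1  38.4 -20.1] 0.0
[440, 270, 170] 60 43 [ 16.3   8.  128.8  73.2  29.5 -15.8] 0.0
[440, 270, 170] 50 43 [ 20.9   6.3 131.   79.9  19.8 -11.4] 0.0
[440, 250, 63] 50 43 [ 17.6  19.2 141.1 128.7  28.  -67.1] 0.0
[500, 321, 63] 50 43 [ 24.5  23.3 130.6 127.9  22.  -59.2] 0.0
[500, 321, 93] 50 43 [ 24.5  19.9 128.6 115.7  19.1 -46.2] 0.0
[480, 290, 93] 40 43 [ 26.4  17.3 134.  144.5  16.3 -65.6] 0.0
[450, 200, 93] 25 43 [ 23.2  12.8 142.7 175.7  18.4 -87.2] 0.0
[450, 100, 93] 10 43 [ 14.2  10.8 146.4 188.1  20.2 -94.4] 0.0
[470, 30, 85] -5 43 [   9.6   12.9  145.6  206.1   22.7 -103.5] 0.0
[500, 12, 85] -5 43 [   5.3   14.6  142.3  200.    20.5 -101.2] 0.0
[581, 3, 75] -5 43 [   2.9   20.5  133.1  198.1   17.1 -101.5] 0.0
[581, 3, 63] -5 43 [  2.9  22.  133.9 196.1  19.3 -99.4] 0.0
```

Call:
move_arm(motion=[[84,[0,0,1],[0,0,0]],[84,[0,0,1],[-0.47,0.8,0]],[84,[0,0,1],[-0.47,0.8,0]],[84,[0,0,1],[-0.47,0.8,0]],[84,[0,0,0.5],[-0.47,0.8,0]],[84,[0,0,0],[-0.47,0.8,0]],[84,[0,0,0],[-0.47,0.8,0]],[84,[0,0,0],[-0.47,0.8,0]],[84,[0,0,0],[-0.47,0.8,0]],[84,[0,0,0],[-0.47,0.8,0]],[84,[0,0,0],[0,0,0]],[84,[0,0,0],[0,0,0]]])

```text
time_s: 15.42
ee_pos: [449.5, 270.3, 148.4]
ee_rot: [-175.7, 8.0, -148.1]
force: [0.9, -0.4, -0.0]
gripper_width: 84.1
gripper_force: 0.0
```

```bash
python3 p.py 440 270 170 100 0
```

```text
15.4167 [449.541 270.252 148.447] [ 32.6  13.1 108.   -5.7  51.2 -85.7] az 3.1649145625203667 tilt 9.068898898356084 F [ 0.857 -0.418 -0.021]
shift [-0.382 -0.01   0.102] turn [-1.461  1.913 17.06 ]
```

Call:
move_arm(motion=[[84,[0,0,0.5],[-0.05,0.75,0]],[84,[0,0,0.5],[-0.05,0.75,0]],[84,[0,0,0.5],[-0.05,0.75,0]],[84,[-0.2,0,0],[0,0,-1]],[84,[-0.2,0,0],[0,0,-1]],[84,[0,0,0],[0,0,-1]],[84,[0,0,0],[0,0,-1]],[84,[0,0,0],[0,0,-1]],[84,[0,0,0],[0,0,-1]],[84,[0,0,0],[0,0,-1]],[84,[0,0,0],[0,0,-1]],[84,[0,0,0],[0,0,-1]],[84,[0,0,0],[0,0,-1]],[84,[0,0,0],[0,0,-1]],[84,[0,0,0],[0,0,-1]],[84,[0,0,0],[0,0,-1]],[84,[0,0,0],[0,0,-1]],[84,[0,0,0],[0,0,-1]],[84,[0,0,0],[0,0,-1]],[84,[0,0,0],[0,0,-1]]])

```text
time_s: 17.08
ee_pos: [437.9, 269.2, 185.7]
ee_rot: [-179.9, -0.0, 143.4]
force: [1.0, 0.2, 0.6]
gripper_width: 84.1
gripper_force: 0.0
```

Call:
move_arm(motion=[[84,[0,0,0],[0,0,-1]],[84,[0,0,0],[0,0,-1]],[84,[0,0,0],[0,0,-1]],[84,[0,0,0],[0,0,-1]],[84,[0,0,0],[0,0,-1]],[84,[0,0,0],[0,0,-1]],[84,[0,0,0],[0,0,-1]],[84,[0,0,0],[0,0,-1]],[84,[0,0,0],[0,0,-1]],[84,[0,0,0],[0,0,-1]],[84,[0,0,0],[0,0,-1]],[84,[0,0,0],[0,0,0]],[84,[0,0,0],[0,0,0]]])

```text
time_s: 18.17
ee_pos: [438.1, 269.5, 185.8]
ee_rot: [-180.0, -0.0, 99.7]
force: [0.1, 0.1, -0.7]
gripper_width: 83.9
gripper_force: 0.0
```

```bash
python3 p.py 440 270 170 100 0;python3 p.py 440 270 170 100 43
```

```text
18.1667 [438.071 269.467 185.845] [ 30.3  14.  100.    0.   66.   20.5] az 117.81819763762736 tilt 0.04459133606171551 F [ 0.128  0.053 -0.729]
shift [ 0.077  0.021 -1.394] turn [-0.01  -0.005  0.068]
18.1667 [438.071 269.467 185.845] [ 30.3  14.  100.    0.   66.   20.5] az 117.81819763762736 tilt 0.04459133606171551 F [ 0.128  0.053 -0.729]
shift [-0.013  0.532 -1.19 ] turn [10.581  1.837  0.064]
```

Call:
move_arm(motion=[[84,[0,0,0],[0.96,0.17,0]],[84,[0,0,0],[0.96,0.17,0]],[84,[0,0,0],[0.96,0.17,0]],[84,[0,0,0],[0.96,0.17,0]],[84,[0,0,0],[0.96,0.17,0]],[84,[0,0,0],[0.96,0.17,0]],[84,[0,0,0],[0.96,0.17,0]],[84,[0,0,0],[0.96,0.17,0]],[84,[0,0,0],[0.96,0.17,0]],[84,[0,0,0],[0.96,0.17,0]],[84,[0,0,0],[0.96,0.17,0]],[84,[0,0,0],[0,0,0]],[84,[0,0,0],[0,0,0]],[84,[0,0,0],[0,0,0]]])

```text
time_s: 19.33
ee_pos: [438.7, 270.1, 186.2]
ee_rot: [-179.7, -42.9, 99.6]
force: [0.9, 0.6, 0.8]
gripper_width: 83.7
gripper_force: 0.0
```

```bash
python3 p.py 440 250 110 70 43
```

```text
19.3333 [438.748 270.091 186.215] [  4.   16.4 111.5  47.4  66.8 -31. ] az 100.06696553886704 tilt 42.89011221268284 F [0.925 0.606 0.847]
shift [ 0.227 -0.317 -3.604] turn [ 0.022 -0.065 -7.45 ]
```

Call:
move_arm(motion=[[84,[0.03,-0.03,-0.4],[0,0,-0.89]],[84,[0.03,-0.03,-0.4],[0,0,-0.89]],[84,[0.03,-0.03,-0.4],[0,0,-0.89]],[84,[0.03,-0.03,-0.4],[0,0,-0.89]],[84,[0.03,-0.03,-0.4],[0,0,-0.89]],[84,[0.03,-0.03,-0.4],[0,0,-0.89]],[84,[0.03,-0.03,-0.4],[0,0,-0.89]],[84,[0.03,-0.03,-0.4],[0,0,-0.89]],[84,[0.03,-0.03,-0.4],[0,0,-0.89]],[84,[0.03,-0.03,-0.4],[0,0,-0.89]],[84,[0.03,-0.03,-0.4],[0,0,-0.89]],[84,[0.03,-0.03,-0.4],[0,0,-0.89]],[84,[0.03,-0.03,-0.4],[0,0,-0.89]],[84,[0.03,-0.03,-0.4],[0,0,-0.89]],[84,[0,0,0],[0,0,0]],[84,[0,0,0],[0,0,0]],[84,[0,0,0],[0,0,0]]])

```text
time_s: 20.75
ee_pos: [449.8, 260.6, 47.5]
ee_rot: [-179.7, -43.1, 50.0]
force: [0.7, -0.6, 1.0]
gripper_width: 83.8
gripper_force: 0.0
```

```bash
python3 p.py 440 250 63 50 43;python3 p.py 500 321 63 50 43
```

```text
20.75 [449.82  260.647  47.473] [ 13.3  20.3 141.  124.2  30.  -66.8] az 50.48412940714561 tilt 43.10667451140373 F [ 0.712 -0.62   1.019]
shift [-0.06  -0.029  0.065] turn [-0.056 -0.025 -0.062]
20.75 [449.82  260.647  47.473] [ 13.3  20.3 141.  124.2  30.  -66.8] az 50.48412940714561 tilt 43.10667451140373 F [ 0.712 -0.62   1.019]
shift [2.34  2.811 0.065] turn [-0.056 -0.025 -0.062]
```

Call:
move_arm(motion=[[84,[0.3,0.36,0.06],[0,0,-0.06]],[84,[0.4,0.48,0],[0,0,0]],[84,[0.4,0.48,0],[0,0,0]],[84,[0.4,0.48,0],[0,0,0]],[84,[0.4,0.48,0],[0,0,0]],[84,[0.3,0.36,0],[0,0,0]],[84,[0.14,0.17,0],[0,0,0]],[84,[0,0,0],[0,0,0]],[84,[0,0,0],[0,0,0]],[50,[0,0,0],[0,0,0]],[50,[0,0,0],[0,0,0]],[50,[0,0,0],[0,0,0]],[50,[0,0,0],[0,0,0]],[50,[0,0,0],[0,0,0]],[50,[0,0,0],[0,0,0]],[50,[0,0,0],[0,0,0]],[50,[0,0,0],[0,0,0]]], grip_force=25)

```text
time_s: 22.17
ee_pos: [507.7, 329.6, 47.8]
ee_rot: [-179.6, -43.0, 49.5]
force: [-0.0, -2.6, 0.7]
gripper_width: 59.4
gripper_force: 25.0
```

```bash
python3 p.py 500 321 63 50 43; python3 -c "
from h import *
a=grab_frame('side');b=grab_frame('top');cv2.imwrite('pics/c3.png',np.hstack([cv2.resize(a[140:270,160:320],None,fx=2.5,fy=2.5),cv2.resize(b[190:320,100:260],None,fx=2.5,fy=2.5)]))"
```

```text
22.1667 [507.703 329.644  47.819] [ 21.4  23.8 131.2 125.4  23.6 -59.1] az 50.11018487823483 tilt 42.97317608952763 F [-0.042 -2.592  0.727]
shift [0.025 0.051 0.051] turn [-0.042 -0.061  0.052]
```

View pics/c3.png

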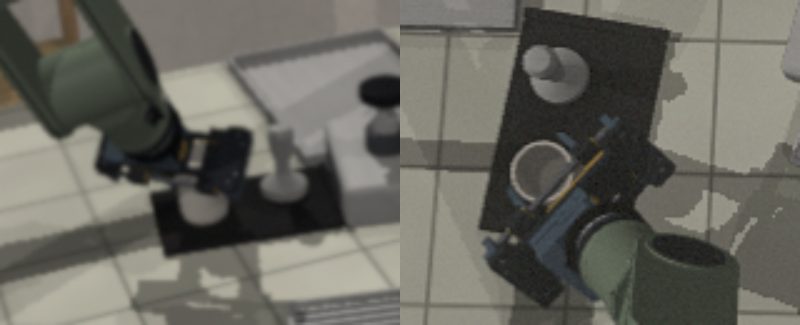

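The cup is held from the side at a slant, upright on the mat (top zoom (545,172)). Lift and carry it round to the dispenser's front.

Call:
move_arm(motion=[[50,[0,0,0.15],[0,0,0]],[50,[0,0,0.35],[0,0,0]],[50,[0,0,0.4],[0,0,0]],[50,[0,0,0.3],[0,0,0]],[50,[-0.144,-0.5,0],[0,0,-0.62]],[50,[-0.144,-0.5,0],[0,0,-0.62]],[50,[-0.144,-0.5,0],[0,0,-0.62]],[50,[-0.144,-0.5,0],[0,0,-0.62]],[50,[-0.144,-0.5,0],[0,0,-0.62]],[50,[-0.144,-0.5,0],[0,0,-0.62]],[50,[-0.144,-0.5,0],[0,0,-0.62]],[50,[-0.144,-0.5,0],[0,0,-0.62]],[50,[-0.144,-0.5,0],[0,0,-0.62]],[50,[-0.144,-0.5,0],[0,0,-0.62]],[50,[0,0,0],[0,0,0]],[50,[0,0,0],[0,0,0]]])

```text
time_s: 23.6
ee_pos: [471.5, 205.2, 78.0]
ee_rot: [-179.6, -43.0, 24.8]
force: [-0.0, 0.1, -1.1]
gripper_width: 59.3
gripper_force: 25.0
```

```bash
python3 p.py 475 30 92 -5 43
```

```text
23.6 [471.494 205.217  78.004] [ 19.7  13.7 142.5 168.2  19.5 -82.6] az 25.420787800596603 tilt 43.00300545314919 F [-0.012  0.103 -1.061]
shift [ 0.657 -7.054  0.004] turn [-0.08  -0.014 -7.519]
```

Call:
move_arm(motion=[[50,[0.054,-0.588,0],[0,0,-0.626]],[50,[0.054,-0.588,0],[0,0,-0.626]],[50,[0.054,-0.588,0],[0,0,-0.626]],[50,[0.054,-0.588,0],[0,0,-0.626]],[50,[0.054,-0.588,0],[0,0,-0.626]],[50,[0.054,-0.588,0],[0,0,-0.626]],[50,[0.054,-0.588,0],[0,0,-0.626]],[50,[0.054,-0.588,0],[0,0,-0.626]],[50,[0.054,-0.588,0],[0,0,-0.626]],[50,[0.054,-0.588,0],[0,0,-0.626]],[50,[0.054,-0.588,0],[0,0,-0.626]],[50,[0.054,-0.588,0],[0,0,-0.626]],[50,[0,0,-0.3],[0,0,0]],[50,[0,0,-0.34],[0,0,0]],[50,[0,0,0],[0,0,0]],[50,[0,0,0],[0,0,0]]])

```text
time_s: 24.93
ee_pos: [488.5, 28.9, 61.7]
ee_rot: [-179.6, -43.0, -5.2]
force: [-0.0, -1.5, -1.5]
gripper_width: 59.8
gripper_force: 25.0
```

```bash
python3 p.py 580 3 76 -5 43; python3 -c "
from h import *
a=grab_frame('side');b=grab_frame('top');cv2.imwrite('pics/s4.png',a);cv2.imwrite('pics/t4.png',b);cv2.imwrite('pics/c4.png',np.hstack([cv2.resize(a[150:330,200:360],None,fx=2.5,fy=2.5),cv2.resize(b[150:330,240:400],None,fx=2.5,fy=2.5)]))"
```

```text
24.9333 [488.514  28.899  61.71 ] [  7.8  15.4 146.2 200.2  25.3 -98.7] az -4.648289629354975 tilt 42.98356425992419 F [-0.025 -1.488 -1.475]
shift [ 4.176 -1.081  0.016] turn [-0.075  0.002 -0.008]
```

View pics/c4.png

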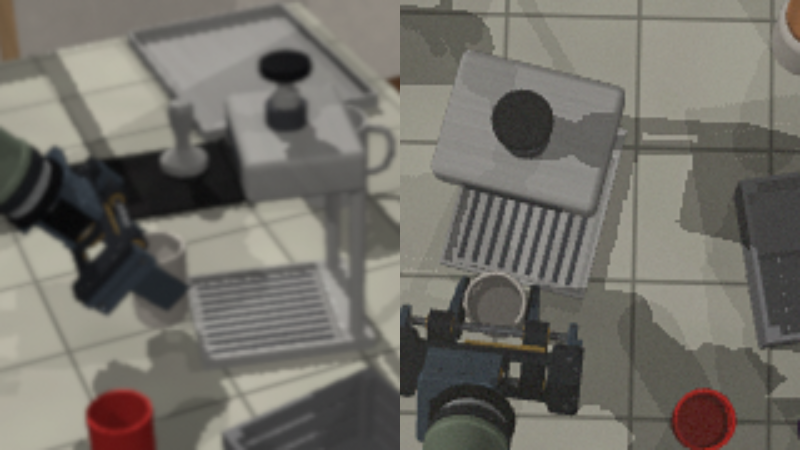

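Cup held upright just before the tray (rim in top view about (279,271)).

Run:
```python
from h import *
print(onz('top',tz([[97,302]],2.5,240,150),107))
a=cv2.imread('pics/t4.png');g=cv2.cvtColor(a,6)
m=cv2.inRange(g,150,255);m[:258]=0;m[284:]=0;m[:,:264]=0;m[:,293:]=0
for c in sorted(cv2.findContours(m,0,2)[0],key=cv2.contourArea)[-2:]:
    (x,y),r=cv2.minEnclosingCircle(c);print(x,y,r,onz('top',[x,y],107))
```

```text
[[476.0740406   28.62464738]]
277.0 259.0 9.999999747378752e-05 [[503.22812601  33.17045724]]
272.5 260.0 2.6926822662353516 [[500.58510071  43.70715437]]
```

Call:
move_arm(motion=[[50,[0.15,-0.04,0],[0,0,0]],[50,[0.35,-0.09,0],[0,0,0]],[50,[0.45,-0.115,0],[0,0,0]],[50,[0.45,-0.115,0],[0,0,0]],[50,[0.45,-0.115,0],[0,0,0]],[50,[0.45,-0.115,0],[0,0,0]],[50,[0.45,-0.115,0],[0,0,0]],[50,[0.45,-0.115,0],[0,0,0]],[50,[0.4,-0.1,0],[0,0,0]],[50,[0.3,-0.07,0],[0,0,0]],[50,[0.2,-0.04,0],[0,0,0]],[50,[0.13,-0.02,0],[0,0,0]],[50,[0,0,-0.1],[0,0,0]],[50,[0,0,-0.1],[0,0,0]],[50,[0,0,-0.1],[0,0,0]],[50,[0,0,0],[0,0,0]],[50,[0,0,0],[0,0,0]]])

```text
time_s: 26.45
ee_pos: [593.1, 2.4, 53.9]
ee_rot: [-179.6, -42.9, -5.3]
force: [-0.2, 0.4, -1.5]
gripper_width: 59.6
gripper_force: 25.0
```

```bash
python3 p.py 580 3 63 -5 43
```

```text
26.45 [593.106   2.425  53.897] [  1.5  21.6 134.2 193.   19.1 -97.4] az -4.697896260799994 tilt 42.93382953309281 F [-0.174  0.437 -1.528]
shift [-0.008 -0.022 -0.192] turn [-0.075 -0.01   0.004]
```

Call:
move_arm(motion=[[50,[0,0,-0.08],[0,0,0]],[50,[0,0,-0.06],[0,0,0]],[50,[0,0,-0.04],[0,0,0]],[50,[0,0,-0.04],[0,0,0]],[50,[0,0,0],[0,0,0]],[50,[0,0,0],[0,0,0]]])

```text
time_s: 26.95
ee_pos: [593.7, 2.3, 48.8]
ee_rot: [-179.6, -43.0, -5.3]
force: [0.4, 0.7, -1.0]
gripper_width: 59.3
gripper_force: 25.0
```

Call:
move_arm(motion=[[50,[0,0,-0.03],[0,0,0]],[50,[0,0,-0.03],[0,0,0]],[50,[0,0,0],[0,0,0]],[50,[0,0,0],[0,0,0]]])

```text
time_s: 27.28
ee_pos: [594.0, 2.2, 47.8]
ee_rot: [-179.6, -43.1, -5.3]
force: [0.2, -0.9, 1.4]
gripper_width: 59.6
gripper_force: 25.0
```

Call:
move_arm(motion=[[50,[0,0,-0.02],[0,0,0]],[50,[0,0,0],[0,0,0]],[50,[0,0,0],[0,0,0]]])

```text
time_s: 27.53
ee_pos: [594.1, 2.2, 47.8]
ee_rot: [-179.6, -43.1, -5.3]
force: [-3.6, -0.4, 4.3]
gripper_width: 59.5
gripper_force: 24.9
```

Call:
move_arm(motion=[[84,[0,0,0.02],[0,0,0]],[84,[0,0,0],[0,0,0]],[84,[0,0,0],[0,0,0]],[84,[0,0,0],[0,0,0]],[84,[0,0,0],[0,0,0]],[84,[-0.2,0.02,0],[0,0,0]],[84,[-0.4,0.03,0],[0,0,0]],[84,[-0.5,0.04,0],[0,0,0]],[84,[-0.5,0.04,0],[0,0,0]],[84,[-0.5,0.04,0],[0,0,0]],[84,[-0.5,0.04,0],[0,0,0]],[84,[-0.5,0.04,0],[0,0,0]],[84,[-0.5,0.04,0],[0,0,0]],[84,[-0.4,0.03,0],[0,0,0]],[84,[-0.3,0.03,0],[0,0,0]],[84,[0,0,0],[0,0,0]],[84,[0,0,0],[0,0,0]]])

```text
time_s: 28.95
ee_pos: [486.2, 11.1, 47.6]
ee_rot: [-179.6, -43.0, -5.3]
force: [0.2, 0.8, 0.6]
gripper_width: 84.1
gripper_force: 0.0
```

```bash
python3 p.py 475 30 92 -5 43; python3 -c "
from h import *
a=grab_frame('side');b=grab_frame('top');cv2.imwrite('pics/s5.png',a);cv2.imwrite('pics/t5.png',b);cv2.imwrite('pics/c5.png',np.hstack([cv2.resize(a[170:310,240:380],None,fx=2.85,fy=2.85),cv2.resize(b[160:300,225:365],None,fx=2.85,fy=2.85)]))"
```

```text
28.95 [486.163  11.098  47.557] [  4.1  17.9 148.  192.3  29.1 -93.9] az -4.695659058311846 tilt 43.02365750505259 F [0.175 0.788 0.613]
shift [0.07  0.711 1.222] turn [-0.075  0.012  0.005]
```

View pics/c5.png

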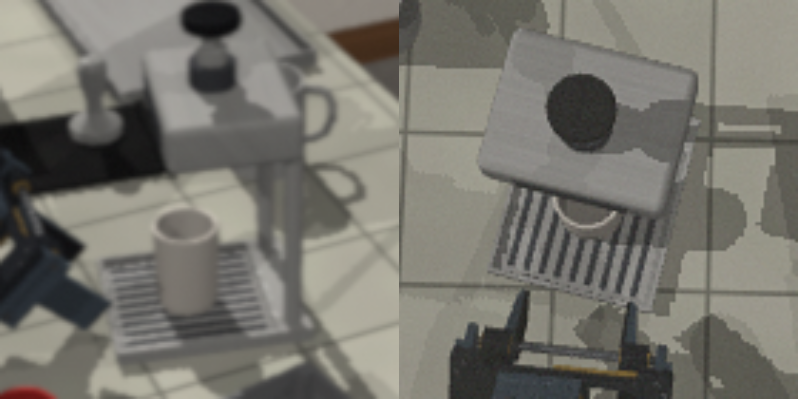

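The cup stands upright on the tray (side rim centre ≈(305,248)); quick position check from that picture.

Run:
```python
from h import *
print('side rim',onz('side',tz([[186,224]],2.85,240,170),93))
print('top rim front edge',onz('top',tz([[588-399,240]],2.85,225,160),93))
print('exp rim side/top px',proj('side',[[581,3,93]])[0],proj('top',[[551.7,9.7,93]])[0], tz([[186,224],[189,240]],2.85,240,170))
```

```text
side rim [[584.00618408   2.70347236]]
top rim front edge [[542.16199139   2.091344  ]]
exp rim side/top px [303.81465348 248.49209147] [287.95229078 239.87152411] [[304.93859649 248.27192982]
 [305.99122807 253.88596491]]
```

Run:
```python
from k import *
np.set_printoptions(precision=1,suppress=True)
q=np.array([5,17.9,148,192,29,-94.]);
def go(g,az,t,zz=None):
    global q
    x,R=pose(g,az,t,-1);q,e=ik(x,(Ro.from_matrix(R)*C.inv()).as_matrix(),P,q);print(g,az,t,q,round(e,2))
for g,az in([473,12,62],-5),([465,30,75],10),([455,60,90],25),([445,90,110],40),([435,110,130],55),([430,120,150],70),([430,120,170],85),([430,120,190],100): go(g,az,43)
for t in(30,15,0): go([430,120,190],100,t)
go([610,-3,349],100,0); go([610,-3,290],100,0)
```

```text
[473, 12, 62] -5 43 [  5.8  17.  147.6 195.6  27.9 -95.8] 0.0
[465, 30, 75] 10 43 [ -0.9  14.3 147.3 162.   25.1 -81.6] 0.0
[455, 60, 90] 25 43 [ -4.7  12.1 145.1 127.5  25.4 -63. ] 0.0
[445, 90, 110] 40 43 [ -6.9  10.3 141.   96.4  30.1 -45.5] 0.0
[435, 110, 130] 55 43 [ -8.8   9.9 135.9  74.9  39.4 -36.9] 0.0
[430, 120, 150] 70 43 [ -9.9  10.9 129.3  60.6  50.4 -34.9] 0.0
[430, 120, 170] 85 43 [-10.2  13.1 121.7  50.2  62.  -36.6] 0.0
[430, 120, 190] 100 43 [ -8.8  15.5 114.   42.4  72.9 -40. ] 0.0
[430, 120, 190] 100 30 [ -2.6  11.8 112.2  31.9  66.9 -28.3] 0.0
[430, 120, 190] 100 15 [  6.1   9.3 110.6  16.9  62.3 -12. ] 0.0
[430, 120, 190] 100 0 [ 15.6   8.9 109.5  -0.1  61.7   5.7] 0.0
[610, -3, 349] 100 0 [ -0.2  19.7  70.3  -0.1  90.1 -10.2] 0.0
[610, -3, 290] 100 0 [ -0.2  20.3  78.   -0.1  81.8 -10.2] 0.0
```

Call:
move_arm(motion=[[84,[-0.1,0.24,0.22],[0,0,0.94]],[84,[-0.1,0.24,0.22],[0,0,0.94]],[84,[-0.1,0.24,0.22],[0,0,0.94]],[84,[-0.1,0.24,0.22],[0,0,0.94]],[84,[-0.1,0.24,0.22],[0,0,0.94]],[84,[-0.1,0.24,0.22],[0,0,0.94]],[84,[-0.1,0.24,0.22],[0,0,0.94]],[84,[-0.1,0.24,0.22],[0,0,0.94]],[84,[-0.1,0.24,0.22],[0,0,0.94]],[84,[-0.1,0.24,0.22],[0,0,0.94]],[84,[-0.1,0.24,0.22],[0,0,0.94]],[84,[-0.1,0.24,0.22],[0,0,0.94]],[84,[-0.1,0.24,0.22],[0,0,0.94]],[84,[-0.1,0.24,0.22],[0,0,0.94]],[84,[-0.1,0.24,0.22],[0,0,0.94]],[84,[-0.1,0.24,0.22],[0,0,0.94]],[84,[-0.1,0.24,0.22],[0,0,0.94]],[84,[-0.1,0.24,0.22],[0,0,0.94]],[84,[-0.1,0.24,0.22],[0,0,0.94]],[84,[-0.1,0.24,0.22],[0,0,0.94]]])

```text
time_s: 30.72
ee_pos: [436.9, 130.3, 157.2]
ee_rot: [-179.6, -43.0, 69.7]
force: [0.6, -0.3, -0.0]
gripper_width: 84.3
gripper_force: 0.0
```

```bash
python3 p.py 430 120 190 70 0
```

```text
30.7167 [436.943 130.333 157.241] [-15.1   9.9 126.8  55.8  55.3 -33.2] az 70.25671331122099 tilt 43.01450994985882 F [ 0.65  -0.324 -0.035]
shift [-0.278 -0.413  0.55 ] turn [-10.127   3.617   0.042]
```

Call:
move_arm(motion=[[0,[0,0,0.4],[-0.92,0.33,0]],[0,[0,0,0.7],[-0.92,0.33,0]],[0,[0,0,0.7],[-0.92,0.33,0]],[0,[0,0,0.7],[-0.92,0.33,0]],[0,[0,0,0.7],[-0.92,0.33,0]],[0,[0,0,0.7],[-0.92,0.33,0]],[0,[0,0,0.7],[-0.92,0.33,0]],[0,[0,0,0.7],[-0.92,0.33,0]],[0,[0,0,0.7],[-0.92,0.33,0]],[0,[0,0,0.7],[-0.92,0.33,0]],[0,[0,0,0.7],[-0.92,0.33,0]],[0,[0,0,0.4],[0,0,0]],[0,[0,0,0],[0,0,0]],[0,[0,0,0],[0,0,0]]])

```text
time_s: 31.88
ee_pos: [436.5, 130.3, 351.5]
ee_rot: [179.9, -0.1, 69.7]
force: [-0.5, 0.9, -0.7]
gripper_width: 0.5
gripper_force: 0.0
```

```bash
python3 p.py 610 -3 349 70 0
```

```text
31.8833 [436.499 130.267 351.48 ] [15.2  3.8 88.7  0.  87.4 35.5] az 16.86622344551716 tilt 0.10757947140102228 F [-0.481  0.943 -0.734]
shift [ 6.94  -5.331 -0.859] turn [-0.008  0.026  0.08 ]
```

Call:
move_arm(motion=[[0,[0.4,-0.31,0],[0,0,0]],[0,[0.8,-0.61,0],[0,0,0]],[0,[0.8,-0.61,0],[0,0,0]],[0,[0.8,-0.61,0],[0,0,0]],[0,[0.8,-0.61,0],[0,0,0]],[0,[0.8,-0.61,0],[0,0,0]],[0,[0.8,-0.61,0],[0,0,0]],[0,[0.8,-0.61,0],[0,0,0]],[0,[0.6,-0.46,-0.3],[0,0,0]],[0,[0.34,-0.29,-0.5],[0,0,0]],[0,[0,0,-0.4],[0,0,0]],[0,[0,0,-0.2],[0,0,0]],[0,[0,0,0],[0,0,0]],[0,[0,0,0],[0,0,0]],[0,[0,0,0],[0,0,0]]])

```text
time_s: 33.13
ee_pos: [609.7, -2.1, 317.8]
ee_rot: [179.8, -0.1, 69.7]
force: [0.7, 1.0, -0.6]
gripper_width: 0.6
gripper_force: 0.0
```

Call:
move_arm(motion=[[0,[0.01,-0.03,-0.1],[0,0,0]],[0,[0,0,-0.1],[0,0,0]],[0,[0,0,-0.1],[0,0,0]],[0,[0,0,-0.1],[0,0,0]],[0,[0,0,-0.1],[0,0,0]],[0,[0,0,-0.1],[0,0,0]],[0,[0,0,-0.06],[0,0,0]],[0,[0,0,-0.06],[0,0,0]],[0,[0,0,-0.06],[0,0,0]],[0,[0,0,0],[0,0,0]],[0,[0,0,0],[0,0,0]]])

```text
time_s: 34.05
ee_pos: [610.4, -3.5, 297.6]
ee_rot: [179.9, -0.0, 69.7]
force: [-0.6, -0.1, 2.4]
gripper_width: 0.3
gripper_force: 1.3
```

Call:
move_arm(motion=[[0,[0,0,-0.05],[0,0,0]],[0,[0,0,-0.05],[0,0,0]],[0,[0,0,-0.05],[0,0,0]],[0,[0,0,-0.05],[0,0,0]],[0,[0,0,-0.05],[0,0,0]],[0,[0,0,-0.05],[0,0,0]],[0,[0,0,-0.05],[0,0,0]],[0,[0,0,0],[0,0,0]],[0,[0,0,0],[0,0,0]]])

```text
time_s: 34.8
ee_pos: [610.4, -3.5, 288.7]
ee_rot: [179.9, -0.0, 69.7]
force: [-0.4, 0.2, 3.4]
gripper_width: 0.4
gripper_force: 2.2
```

Call:
move_arm(motion=[[0,[0,0,-0.04],[0,0,0]],[0,[0,0,-0.04],[0,0,0]],[0,[0,0,-0.04],[0,0,0]],[0,[0,0,-0.02],[0,0,0]],[0,[0,0,-0.02],[0,0,0]],[0,[0,0,0],[0,0,0]],[0,[0,0,0],[0,0,0]]])

```text
time_s: 35.38
ee_pos: [610.5, -3.5, 285.7]
ee_rot: [179.8, -0.0, 69.7]
force: [-2.0, 0.7, 8.5]
gripper_width: 0.5
gripper_force: 4.2
```

Call:
move_arm(motion=[[0,[0,0,0],[0,0,0]]])

```text
time_s: 35.47
ee_pos: [610.5, -3.5, 285.7]
ee_rot: [179.8, -0.0, 69.7]
force: [-1.7, 0.0, 7.7]
gripper_width: 0.8
gripper_force: 4.2
```

Run:
```python
from h import *
for i in range(5):
    grab_frame('side'); s=state(); print(s['ee_pos'][2].round(2),s['force'].round(1),round(s['gripper_force'],2))
```

```text
285.73 [-1.2  0.5  8.1] 4.16
285.69 [-1.2 -0.2  7.7] 4.16
285.71 [-1.5 -0.3  8.6] 4.16
285.72 [-2.2  0.4  8. ] 4.16
285.71 [-1.8  0.3  8.8] 4.16
```

Steady 8 N at the first stop; I ease a hair and wait there over a second.

Call:
move_arm(motion=[[0,[0,0,0.01],[0,0,0]],[0,[0,0,0],[0,0,0]],[0,[0,0,0],[0,0,0]],[0,[0,0,0],[0,0,0]],[0,[0,0,0],[0,0,0]],[0,[0,0,0],[0,0,0]],[0,[0,0,0],[0,0,0]],[0,[0,0,0],[0,0,0]],[0,[0,0,0],[0,0,0]],[0,[0,0,0],[0,0,0]],[0,[0,0,0],[0,0,0]],[0,[0,0,0],[0,0,0]],[0,[0,0,0],[0,0,0]],[0,[0,0,0],[0,0,0]],[0,[0,0,0],[0,0,0]],[0,[0,0,0],[0,0,0]]])

```text
time_s: 37.05
ee_pos: [610.5, -3.6, 285.9]
ee_rot: [179.8, -0.0, 69.7]
force: [-1.7, -0.3, 8.6]
gripper_width: 0.4
gripper_force: 4.1
```

Call:
move_arm(motion=[[0,[0,0,-0.04],[0,0,0]],[0,[0,0,-0.04],[0,0,0]],[0,[0,0,-0.04],[0,0,0]],[0,[0,0,-0.04],[0,0,0]],[0,[0,0,-0.04],[0,0,0]],[0,[0,0,-0.04],[0,0,0]],[0,[0,0,-0.04],[0,0,0]],[0,[0,0,-0.04],[0,0,0]],[0,[0,0,-0.04],[0,0,0]],[0,[0,0,-0.04],[0,0,0]],[0,[0,0,-0.04],[0,0,0]],[0,[0,0,0],[0,0,0]],[0,[0,0,0],[0,0,0]]])

```text
time_s: 38.13
ee_pos: [610.6, -3.5, 276.3]
ee_rot: [179.7, -0.1, 69.7]
force: [-2.7, 0.3, 13.4]
gripper_width: 0.4
gripper_force: 6.5
```

Call:
move_arm(motion=[[0,[0,0,-0.04],[0,0,0]],[0,[0,0,-0.03],[0,0,0]],[0,[0,0,-0.03],[0,0,0]],[0,[0,0,-0.02],[0,0,0]],[0,[0,0,0],[0,0,0]],[0,[0,0,0],[0,0,0]]])

```text
time_s: 38.63
ee_pos: [610.7, -3.6, 274.4]
ee_rot: [179.6, -0.1, 69.7]
force: [-3.2, 0.3, 16.7]
gripper_width: 0.5
gripper_force: 8.4
```

Call:
move_arm(motion=[[0,[0,0,-0.03],[0,0,0]],[0,[0,0,-0.03],[0,0,0]],[0,[0,0,-0.02],[0,0,0]],[0,[0,0,0],[0,0,0]],[0,[0,0,0],[0,0,0]],[0,[0,0,0],[0,0,0]]])

```text
time_s: 39.13
ee_pos: [610.9, -3.6, 274.3]
ee_rot: [179.5, -0.1, 69.7]
force: [-6.0, -0.5, 22.9]
gripper_width: 0.6
gripper_force: 11.7
```

Solid second stop reached (z unchanged, 23 N). Now let the plunger rise and back away.

Call:
move_arm(motion=[[0,[0,0,0],[0,0,0]],[0,[0,0,0.06],[0,0,0]],[0,[0,0,0.08],[0,0,0]],[0,[0,0,0.1],[0,0,0]],[0,[0,0,0.1],[0,0,0]],[0,[0,0,0.1],[0,0,0]],[0,[0,0,0.1],[0,0,0]],[0,[0,0,0.1],[0,0,0]],[0,[0,0,0.1],[0,0,0]],[0,[0,0,0.1],[0,0,0]],[0,[0,0,0.2],[0,0,0]],[0,[0,0,0.3],[0,0,0]],[0,[0,0,0.5],[0,0,0]],[0,[0,0,0.8],[0,0,0]],[0,[-0.3,0.3,0.5],[0,0,0]],[0,[-0.8,0.6,0],[0,0,0]],[0,[-0.8,0.6,0],[0,0,0]],[0,[-0.8,0.6,0],[0,0,0]],[0,[-0.8,0.6,0],[0,0,0]],[0,[-0.8,0.6,0],[0,0,0]]])

```text
time_s: 40.8
ee_pos: [501.2, 79.9, 347.2]
ee_rot: [179.9, -0.0, 69.7]
force: [-0.6, 0.3, -0.7]
gripper_width: 0.6
gripper_force: 0.0
```

Call:
move_arm(motion=[[0,[-0.8,0.6,0],[0,0,0]],[0,[-0.8,0.6,0],[0,0,0]],[0,[-0.6,0.5,0],[0,0,0]],[0,[0,0,0],[0,0,0]],[0,[0,0,0],[0,0,0]],[0,[0,0,0],[0,0,0]]])

```text
time_s: 41.3
ee_pos: [448.1, 121.4, 347.4]
ee_rot: [179.9, -0.0, 69.7]
force: [0.0, 0.1, -0.5]
gripper_width: 0.3
gripper_force: 0.0
```

Run:
```python
from h import *
b=grab_frame('side');a=cv2.imread('pics/s5.png');t=grab_frame('top');t5=cv2.imread('pics/t5.png')
def capc(im,x0,x1,y0,y1):
    m=cv2.inRange(cv2.cvtColor(im,6)[y0:y1,x0:x1],0,45);c=max(cv2.findContours(m,0,2)[0],key=cv2.contourArea);return cv2.boundingRect(c)
print(capc(a,295,335,165,190),capc(b,295,335,165,190))
for r in((slice(240,290),slice(285,325)),):
    print('cup diff',np.abs(a[r].astype(int)-b[r]).mean(), 'all',np.abs(a.astype(int)-b).mean())
s=state();print(s['ee_pos'],s['force'])
```

```text
(9, 6, 20, 12) (9, 6, 20, 13)
cup diff 6.1855 all 15.754270833333333
[448.45867097 121.06089234 347.1268547 ] [1.17232159 0.19794991 0.09482712]
```

```bash
python3 -c "
from workcell import *
print(job_done())"
```

```text
the job is handed in; nothing more can be done
None
```

I handed the job in at about 41 s: the cup went from the rack to the mat, was regripped from the side at about 43° and stands upright on the tray under the spout (within about 3 mm by my measurements). I then pressed the plunger to its first stop (about 8 N, held over 1 s), on to its second stop (about 23 N), and the cap came back up; the tamper, pitcher and canister were not touched.

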